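# Hold a sample tube pressed home in the reader's V-cradle

### The job

Check in the orange-capped sample: lift its tube out of the blue tray and lay it in the V-cradle of the tube reader, cap at the open end and the tube's base up against the steel end stop. Press it gently down until it beds on both faces of the V along its whole length with the yellow trigger pushed in, and finish while still holding it pressed there, so the reader can read it; leave the other tubes and everything else on the bench as they are.

Things in the scene. Friction and masses are not known exactly. Their poses are not given: they have to be found in the camera images.
- tube_orange: the sample: a capped 50 ml tube (40 to 80 g) lying on its side, off-white barrel 29 mm in diameter, 95 mm long, with a wrap-round bar-code label; orange cap 34 mm in diameter, 20 mm long. Origin on the tube's axis at mid-label, 47 mm from the flat base, 68 mm from the cap's end; +y points along the axis to the cap, x and z turn as it rolls
- tube_orange_base (a point): centre of the orange tube's flat base end, on its axis
- tube_orange_cap (a point): centre of the orange cap's end face, on the tube's axis
- tube_white: a bystander: the same tube with a white cap, lying in the tray
- tube_green: a bystander: the same tube with a green cap, lying in the tray
- tray: fixed blue tray 250 (x) by 150 (y) mm, floor 5 mm thick, rim 12 mm high. Three tubes lie along its y, caps to +y, 76 mm apart, axes 34 mm above the bench, in notches of two ribs at y = -34 and +34 mm (7 mm thick, tops 29 mm above the bench); which tube is where varies; beside a tube the floor is free between the ribs. Origin: centre of underside
- reader: fixed tube reader: white housing 190 (x) by 160 (y) mm, 22 mm high; blue console on its +x edge (x 48 to 92 mm, 62 mm high). The V-cradle runs along y at x = -30 mm: two aluminium V-rests with a free 54 mm gap for the fingers between them, over a dark red read window. Its -y end is closed by a steel stop, its +y end is open for the cap. Origin: centre of underside
- cradle (a point): the point where the origin of a fully seated tube lies: on the axis of a seated tube, 52 mm above the bench, midway between the V-rests, 47 mm from the stop's face; axes as the reader's, y along the V away from the stop (a seated tube's +y points along it)
- stop (a point): on the face of the steel end stop (50 mm wide, 56 mm high above the bench), at the height of a seated tube's axis; axes as the reader's, the tube comes from +y
- vee_near: the V faces on the reader's -x side, one on each rest, sloping 45 degrees. The rests lie at y -43 to -27 mm and 27 to 43 mm, are 54 mm wide, 48.5 mm high above the bench, with the groove's bottom at 31.5 mm. Origin as the reader's
- vee_far: the V faces on the reader's +x side, one on each rest, sloping 45 degrees the other way. All V faces and the tube are smooth (friction about 0.3): pushed straight down with 15 to 20 N and centred, so that no sideways force is left, the tube bears on both faces. Origin as the reader's
- trigger (a joint): travel of the yellow sprung trigger, a 10 by 8 mm post that stands up between the V-rests: 0 = up, 0.004 m = where a fully seated tube holds it; it needs 2.7 N to start moving and about 6.3 N at 0.004 m (the tube's weight alone does not move it)
- trigger_top (a point): centre of the trigger's top, 14 mm from the cradle point towards the stop; when up it stands 4 mm higher than the underside of a fully seated tube
- reagent0: a bystander: white reagent bottle, 52 mm in diameter, 110 mm tall, standing; origin at its underside
- reagent1: a bystander: another such bottle
- pipette: a bystander: white pipette lying on a grey rest at the left; origin on its axis
- marker: a bystander: blue and black marker pen in a grey pen tray at the right; origin on its axis

How it is judged:
On the way:
1. the orange-capped tube is held lifted out of the tray (z of tube_orange in the frame of tray above 0.054 m and contact force between tube_orange and the fingers above 0.5 N), for 0.2 s.
At the end, for the whole second after the job is handed in: Still held down by the gripper, the orange-capped tube lies in the V within 2 mm and 0.04 rad of fully seated, base within 3.5 mm of the stop, cap at the open end, trigger in at least 3 mm, over 1 N on each V face, at rest; the other two tubes moved less than 20 mm (z of tube_orange in the frame of cradle between -0.002 and 0.002 m and x of tube_orange in the frame of cradle between -0.002 and 0.002 m and angle between the y axis of tube_orange and the y axis of reader, either way round below 0.04 rad and y of tube_orange_base in the frame of stop below 0.0035 m and y of tube_orange_cap in the frame of cradle above 0.05 m and value of joint trigger above 0.003 m and contact force between tube_orange and vee_near above 1 N and contact force between tube_orange and vee_far above 1 N and contact force between tube_orange and the fingers above 2 N and linear speed of tube_orange below 0.02 m/s and distance of each of tube_white, tube_green from where it was at the start of the episode below 0.02 m); the arm keeps its last pose, push and grip.
It fails at once if the tube is slammed or rammed into the reader (over 80 N of contact force in all) (contact force between tube_orange and reader above 80 N).
It fails at once if another tube is knocked out of its place (moved more than 25 mm) (distance of any of tube_white, tube_green from where it was at the start of the episode above 0.025 m).
It fails at once if a bottle, the pipette or the marker is disturbed (moved more than 25 mm) (distance of any of reagent0, reagent1, pipette, marker from where it was at the start of the episode above 0.025 m).
It also fails if it takes over 43 s, if anything falls off the work surface, if the arm or the gripper's body presses on something with over 40 N, if the wrist force passes 120 N, or if a joint passes its speed limit or range.

### The arm

A 6-joint arm with a two-finger parallel gripper is mounted at the origin on the work surface. World frame = base frame: x ahead of the robot, y to its left, z up, the work surface at z = 0. Lengths are in m, angles in rad, forces in N, time in s.
With the tool pointing down it reaches from about 0.35 to 0.85 m from the base axis. Payload 8.1 kg.
Tool frame: the origin (TCP) lies midway between the tips of the shut fingers; the grasp point (between the pads) lies 19 mm behind it (grip_point_offset is the distance from the TCP to the grasp point, in m); z points along the fingers, y is the line along which they close (so a half turn about z gives the same grasp; the last joint's range is limited). The gripper opens to 85 mm and grips with 20 to 120 N. Pads are 22 mm wide; open, the fingers measure 114 mm over their backs; the gripper's body (76 mm by 85 mm) begins 54 mm behind the grasp point. The pads swing forward as they close: fully open they stand 13 mm farther back than shut.
Start: joints at [1.083, 0.13, 1.488, -0, 1.523, -0.085], TCP at [0.235, 0.552, 0.231] pointing down, gripper open.
Joint ranges: [-2.96, 2.96], [-0.89, 2.26], [0.02, 2.5], [-1.34, 4.48], [0, 2.73], [-2.66, 2.66]. Speed limits (rad/s): [2.39, 2.39, 2.79, 3.14, 3.14, 3.14].

### API

Orientations are given as a rotation vector (axis times angle).
In Python, from station import * gives the robot as it stands.
- The arm moves only by the tool play_rows, never from a script. Its arguments are lists of equal length, an entry for each row: "xyz": the shift along the tool's x, y, z in cm, a list of three; "twist": the turn about the tool's z in degrees. In form: {"xyz": [[dx, dy, dz], ...], "twist": [twist, ...]}. A call has 1 to 5 rows; each row is the pose to reach, as a shift and turn from the pose commanded when the call began, along the tool's axes at that moment; what a row does not reach only later rows make up. A row lasts 1/12 s, in which the tool goes at most 41.7 mm and 7.16 degrees, less where a joint would pass 70% of its speed; a pose out of reach is approached as far as the arm can. A call with a gripper value outside its range is refused whole. "hand" is the finger opening in cm, from 0 to 8.54, set as the call begins (left out, the last holds). The fingers move at their own pace and stop on an object; the grip force is fixed at half the most. Time passes only in rows, so rows that repeat a pose let the fingers close. It gives the time, the measured TCP pose, the force, the opening and the grip force at its end, in the units of the state.
- get_state(): the state, without advancing time (a new reading comes with each control period).
- get_image(name): name is "scene" or "side" or "wrist"; returns a dict with "img" (400x640x3 uint8, red, green, blue), "depth" (400x640 float32, m along the optical axis (not along the pixel's ray), 0 where there is no reading), "K" (3x3 intrinsics, pixels), "R" (3x3) and "t" (3): a world point X has camera coordinates R X + t. Camera axes: x right, y down, z forward; pixel columns grow to the right and rows downward; lengths in m; the calibration is good to about 2 mm. A picture is of the moment at which its call begins.
- sign_off(): hands the job in; it is judged then, once.
The state is a dict: "t": time; "joint_pos": joint angles; "joint_vel": joint speeds; "effort": joint torques, N m; "tcp_pos": TCP position; "eef_rot": TCP orientation; "wrist_force": force on the tool from outside, world axes, zero at the start; "torque": the same for the moment, N m; "width": opening from 0.0 (shut) to 1.0 (fully open); "grasp_force": force on a finger pad.
Only numpy, scipy, OpenCV 4.12 (cv2) and the standard library are available. Lean on these libraries where they do the work, as an engineer would, in place of code of your own. Each camera call takes 0.05 s, during which the arm holds its last target. There are 200 camera calls.

## Working session

There is one attempt and no reset: what is moved stays moved. The work goes in short steps, Python scripts to look and compute and a tool call to move; the robot and the scene stay as the last step left them, time stands still between calls to the robot, and variables do not carry over. Pictures are saved under pics/ and viewed, at most 10 in all, crops included, and the job is handed in when it is done.

Besides the shell and the picture viewer there is one more tool, called after "Emit:" as a command line: name --pt "numbers of a row" for each row, then --argument value for the rest. play_rows: Moves the arm, as the interface text tells. Its arguments: {"type":"object","properties":{"xyz":{"type":"array"},"twist":{"type":"array"},"hand":{"type":"number"}},"required":["xyz","twist"]}

```bash
mkdir -p pics; ls; python3 - <<'E'
from station import *
import cv2,numpy as np
s=get_state()
print({k:np.round(v,3).tolist() for k,v in s.items()})
for n in ["scene","side"]:
    d=get_image(n); cv2.imwrite(f"pics/{n}0.png",d["img"][:,:,::-1]); print(n,(-d["R"].T@d["t"]).round(3),d["R"].round(2).tolist())
    np.savez(f"{n}0.npz",**d)
E
```

```text
pics
{'t': 0.0, 'joint_pos': [1.083, 0.131, 1.489, -0.0, 1.523, -0.085], 'joint_vel': [0.0, -0.001, -0.001, -0.0, 0.0, 0.001], 'effort': [-0.0, -56.94, -50.055, -0.0, 0.015, 0.0], 'tcp_pos': [0.235, 0.552, 0.23], 'eef_rot': [-0.628, -3.078, 0.003], 'wrist_force': [-0.092, 0.911, -0.182], 'torque': [-0.052, -0.033, -0.046], 'grasp_force': 0.0, 'width': 0.997}
scene [1.554 0.134 0.904] [[-0.12, 0.99, -0.0], [0.64, 0.08, -0.76], [-0.76, -0.1, -0.65]]
side [ 0.041 -0.567  0.858] [[0.72, -0.7, -0.01], [-0.49, -0.49, -0.72], [0.5, 0.52, -0.69]]
```

View pics/scene0.png

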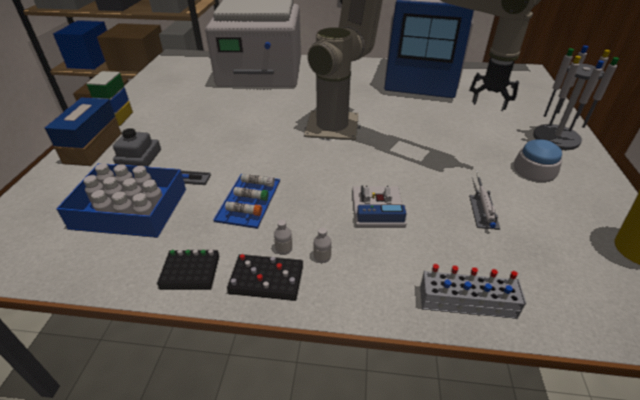

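View pics/side0.png

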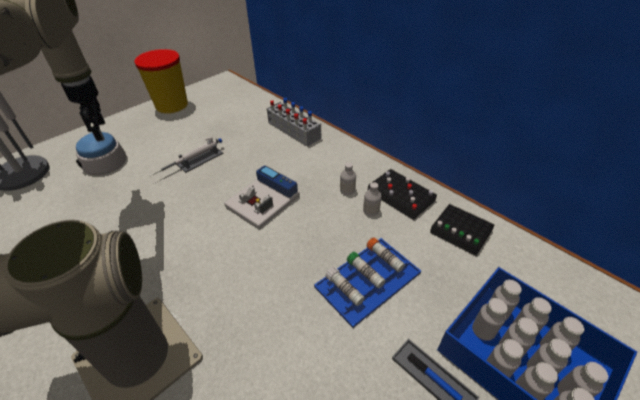

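The scene view shows the tray at (247,200), with the orange cap at (257,210) on its +x side. The reader is at (380,205), with its console towards +x. The side view shows the orange cap at (373,243) and the reader at (262,195).

```bash
cat > h.py <<'E'
import numpy as np,cv2
from scipy.spatial.transform import Rotation as Ro
def ray(d,u,v):
    r=d["R"].T@np.linalg.solve(d["K"],np.stack([u,v,np.ones_like(u)]).astype(float)); return -d["R"].T@d["t"],r
def onz(d,u,v,z):
    u=np.atleast_1d(np.asarray(u,float));v=np.atleast_1d(np.asarray(v,float))
    c,r=ray(d,u,v); return (c[:,None]+r*((z-c[2])/r[2])).T
def cloud(d,m):
    v,u=np.nonzero(m&(d["depth"]>0)); c,r=ray(d,u,v); return (c[:,None]+r*d["depth"][v,u]).T
def tri(d1,p1,d2,p2):
    A=[];b=[]
    for d,p in((d1,p1),(d2,p2)):
        c,r=ray(d,*[np.float64(x) for x in p]); r=r/np.linalg.norm(r); P=np.eye(3)-np.outer(r,r); A.append(P);b.append(P@c)
    return np.linalg.lstsq(np.vstack(A),np.hstack(b),rcond=None)[0]
def hsv(d): return cv2.split(cv2.cvtColor(d["img"],cv2.COLOR_RGB2HSV))
def totool(s,w):  # world vec -> tool axes cm
    return Ro.from_rotvec(s["eef_rot"]).inv().apply(w)*100
def blobs(m,amin=15):
    n,l,st,ce=cv2.connectedComponentsWithStats(m.astype(np.uint8)); return [(st[i].tolist(),ce[i].round(1).tolist(),l==i) for i in range(1,n) if st[i][4]>=amin]
E
python3 - <<'E'
from h import *
D={n:dict(np.load(n+"0.npz")) for n in("scene","side")}
for n,d in D.items():
    H,S,V=hsv(d)
    print(n,"K",d["K"][0,0])
    for nm,m in(("orange",(H>5)&(H<18)&(S>150)&(V>90)),("green",(H>50)&(H<75)&(S>110)&(V>40)),("blue",(H>100)&(H<125)&(S>130)&(V>40))):
        for st,ce,mm in blobs(m,25):
            c=cloud(d,mm)
            if len(c) and c[:,0].mean()<0.95: print(nm,st,ce,np.median(c,0).round(3),c.max(0).round(3)[2])
            if nm=="blue" and 300<st[4] and c[:,2].max()<0.08:
                b=c[c[:,2]<0.09][:,:2].astype(np.float32); r=cv2.minAreaRect(b);print("   rect",np.round(r[0],3),np.round(r[1],3),round(r[2],1))
E
```

```text
scene K 406.8904058662126
orange [254, 205, 7, 9, 47] [256.5, 209.0] [ 0.626 -0.18   0.046] 0.051
green [219, 39, 21, 12, 180] [228.9, 44.6] [-0.305 -0.518  0.218] 0.244
green [99, 75, 24, 23, 233] [113.1, 86.0] [ 0.061 -0.919  0.159] 0.188
green [261, 190, 6, 9, 36] [263.8, 193.7] [ 0.55  -0.174  0.046] 0.054
blue [386, 0, 87, 97, 3489] [427.0, 52.3] [-0.33   0.399  0.155] 0.405
blue [54, 21, 52, 48, 1842] [80.8, 43.9] [-0.922 -1.755 -0.047] 0.032
   rect [-1.038 -1.799] [0.306 0.221] 0.1
blue [265, 42, 5, 7, 25] [267.2, 44.7] [-0.308 -0.336  0.223] 0.235
blue [582, 46, 6, 7, 30] [584.3, 48.6] [-0.063  0.928  0.346] 0.355
blue [596, 60, 8, 8, 40] [599.6, 63.6] [0.079 0.928 0.345] 0.355
blue [46, 88, 81, 59, 1901] [86.5, 119.1] [ 0.313 -0.901  0.14 ] 0.167
blue [126, 165, 9, 7, 30] [129.8, 167.1] [ 0.506 -0.651  0.084] 0.093
blue [57, 166, 132, 71, 3688] [124.7, 208.6] [ 0.736 -0.563  0.052] 0.094
blue [214, 178, 65, 50, 1051] [244.9, 206.3] [ 0.598 -0.237  0.006] 0.03
   rect [ 0.538 -0.235] [0.15  0.256] 84.2
blue [359, 206, 46, 8, 177] [377.8, 210.4] [0.608 0.196 0.061] 0.065
blue
[... 186 characters left out ...]
103] 0.107
blue [504, 286, 9, 7, 45] [508.2, 289.0] [0.9   0.511 0.103] 0.107
side K 378.2249904982097
orange [368, 238, 10, 11, 57] [371.6, 242.4] [ 0.606 -0.182  0.049] 0.055
green [474, 238, 5, 6, 26] [475.9, 240.7] [ 0.819 -0.379  0.043] 0.046
green [348, 253, 10, 10, 55] [351.7, 257.0] [ 0.529 -0.176  0.049] 0.055
blue [257, 170, 38, 19, 178] [278.2, 180.5] [0.581 0.185 0.063] 0.068
blue [315, 239, 105, 87, 2939] [367.0, 285.4] [ 0.51  -0.256  0.007] 0.048
   rect [ 0.532 -0.236] [0.149 0.249] 84.6
blue [439, 268, 197, 132, 7968] [530.5, 347.3] [ 0.648 -0.61   0.04 ] 0.096
blue [425, 367, 37, 33, 306] [442.9, 384.0] [ 0.436 -0.523  0.018] 0.023
   rect [ 0.438 -0.521] [0.086 0.014] 89.7
```

```bash
python3 - <<'E'
from station import *
from h import *
s=get_state(); d=get_image("wrist"); R=Ro.from_rotvec(s["eef_rot"]).as_matrix()
c=-d["R"].T@d["t"]; print("tool axes",R.round(3).tolist()); print("cam in tool",(R.T@(c-s["tcp_pos"])).round(3),"fwd in tool",(R.T@d["R"][2]).round(3),"right",(R.T@d["R"][0]).round(3),d["K"][0,0])
for p in([0.51,0.195,0.28],[0.611,-0.243,0.25]): print(totool(s,np.array(p)-s["tcp_pos"]).round(2))
for n in("scene","side"):
    d=dict(np.load(n+"0.npz"));H,S,V=hsv(d)
    m=(S<70)&(V>120); c=cloud(d,np.ones(m.shape,bool)); k=(abs(c[:,0]-.54)<.14)&(abs(c[:,1]-.195)<.14)&(c[:,2]>.014)&(c[:,2]<.03)
    r=cv2.minAreaRect(c[k][:,:2].astype(np.float32)); print(n,k.sum(),np.round(r[0],3),np.round(r[1],3),round(r[2],1))
E
```

```text
tool axes [[-0.92, 0.392, -0.001], [0.392, 0.92, -0.001], [0.0, -0.002, -1.0]]
cam in tool [ 0.075 -0.001 -0.143] fwd in tool [-0.292 -0.001  0.956] right [-0.001  1.     0.001] 308.32264820384006
[-39.28 -22.03  -4.94]
[-65.74 -58.36  -1.88]
scene 942 [0.527 0.202] [0.194 0.16 ] 6.9
side 1434 [0.519 0.202] [0.19  0.162] 6.9
```

Emit:
play_rows --pt "-3.2 -1.7 -1" --pt "-6.3 -3.4 -2" --pt "-9.4 -5.2 -3" --pt "-12.5 -6.9 -4" --pt "-12.5 -6.9 -4" --twist '[0,0,0,0,0]' --hand 6.0

```text
t: 0.57
tcp_pos: [0.3272, 0.436, 0.2736]
eef_rot: [0.634, 3.073, 0.002]
wrist_force: [-1.5, -0.3, 0.1]
width: 0.705
grasp_force: 0.0
```

Emit:
play_rows --pt "-3.2 -1.7 0" --pt "-6.3 -3.4 0" --pt "-9.4 -5.2 0" --pt "-12.5 -6.9 0" --pt "-12.5 -6.9 -1" --twist '[0,0,0,0,0]'

```text
t: 0.98
tcp_pos: [0.4133, 0.3221, 0.2789]
eef_rot: [-0.635, -3.076, 0.007]
wrist_force: [-0.4, 0.9, -0.6]
width: 0.702
grasp_force: 0.0
```

Emit:
play_rows --pt "-3.2 -1.7 0" --pt "-6.3 -3.4 0" --pt "-9.4 -5.2 0" --pt "-12.5 -6.9 0" --pt "-12.5 -6.9 0" --twist '[0,0,0,0,0]'

```text
t: 1.4
tcp_pos: [0.5017, 0.2103, 0.2809]
eef_rot: [0.635, 3.076, -0.003]
wrist_force: [0.3, 0.3, -0.2]
width: 0.7
grasp_force: 0.0
```

Emit:
play_rows --pt "0 0 0" --pt "0 0 0" --pt "0 0 0" --pt "0 0 0" --pt "0 0 0" --twist '[6,12,18,24,30]'

```text
t: 1.82
tcp_pos: [0.4986, 0.2153, 0.2811]
eef_rot: [-1.41, -2.806, 0.0]
wrist_force: [-0.2, -0.4, -0.1]
width: 0.698
grasp_force: 0.0
```

Emit:
play_rows --pt "0 0 0" --pt "0 0 0" --pt "0 0 0" --pt "0 0 0" --pt "0 0 0" --twist '[6,12,18,24,30]'

```text
t: 2.23
tcp_pos: [0.4985, 0.2154, 0.2811]
eef_rot: [-2.089, -2.346, 0.001]
wrist_force: [-0.4, -0.1, -0.4]
width: 0.699
grasp_force: 0.0
```

```bash
python3 - <<'E'
from station import *
from h import *
d=get_image("wrist"); s=get_state(); np.savez("w1.npz",**d); cv2.imwrite("pics/w1.png",d["img"][:,:,::-1])
c=cloud(d,np.ones((400,640),bool))
k=(abs(c[:,0]-.52)<.14)&(abs(c[:,1]-.2)<.14)
for lo,hi in((.015,.028),(.052,.07),(.04,.056)):
    q=c[k&(c[:,2]>lo)&(c[:,2]<hi)]; r=cv2.minAreaRect(q[:,:2].astype(np.float32)); print(lo,len(q),np.round(r[0],4),np.round(r[1],4),round(r[2],2),np.median(q[:,2]).round(4))
print(s["t"],s["tcp_pos"].round(4),np.round(s["eef_rot"],4),s["width"])
E
```

```text
0.015 10867 [0.5217 0.2025] [0.188  0.1582] 6.59 0.0221
0.052 4632 [0.5389 0.205 ] [0.1513 0.148 ] 6.67 0.0625
0.04 1430 [0.5188 0.2107] [0.119  0.1459] 0.36 0.0479
2.2833 [0.4985 0.2154 0.2811] [-2.0976e+00 -2.3380e+00  5.0000e-04] 0.7017425979876041
```

View pics/w1.png

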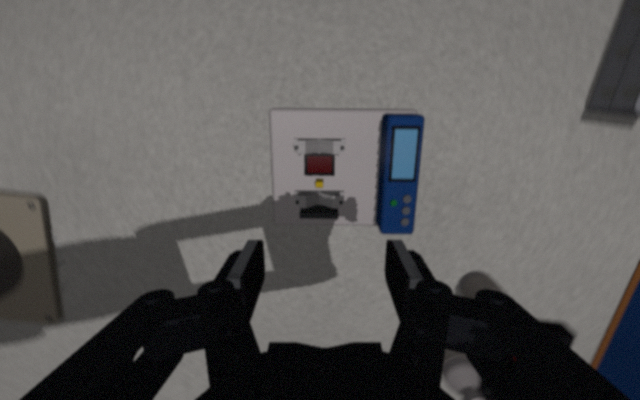

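The wrist view shows the reader with its console on the right at (400,175). The trigger is at (320,183), the V-rests at (319,146) and (319,198), and the stop at the bottom near (319,212).

```bash
python3 - <<'E'
from station import *
from h import *
d=dict(np.load("w1.npz")); H,S,V=hsv(d); s=get_state()
ya=np.radians(6.7); ex=np.array([np.cos(ya),np.sin(ya),0]);ey=np.array([-np.sin(ya),np.cos(ya),0])
m=(H>20)&(H<35)&(S>140)&(V>80)
for st,ce,mm in blobs(m,8):
    p=onz(d,*ce,0.0415)[0]; print("yellow",st,ce,p.round(4)); 
    if 300<ce[0]<340: tr=p
cr=tr+14e-3*ey; print("cradle via trigger",cr.round(4))
m=((H<8)|(H>170))&(S>120)&(V>40)
for st,ce,mm in blobs(m,100): print("red",st,ce,onz(d,*ce,0.023).round(4))
c=cloud(d,np.ones((400,640),bool)); k=(abs(c[:,0]-.52)<.14)&(abs(c[:,1]-.2)<.14)
q=c[k&(c[:,2]>.015)&(c[:,2]<.028)]
o=np.array([.522,.2025,0]); loc=lambda q:np.stack([(q-o)@ex,(q-o)@ey,q[:,2]],1)
l=loc(q); print("housing ext",np.percentile(l[:,:2],[.5,99.5],axis=0).round(4).tolist())
q=c[k&(c[:,2]>.035)&(c[:,2]<.06)]; l=loc(q); l=l[(abs(l[:,0]+.03)<.035)]
for a,b in((-.09,-.05),(-.05,0),(0,.06)):
    e=l[(l[:,1]>a)&(l[:,1]<b)]; e=e[e[:,2]>.045]; 
    if len(e): print(a,len(e),e.min(0).round(4),e.max(0).round(4))
l=loc(c[k&(c[:,2]>.058)&(c[:,2]<.066)]); print("console",l.min(0).round(4),l.max(0).round(4))
hy=(onz(d,[0],[0],0.02)); 
E
```

```text
yellow [316, 181, 6, 6, 34] [318.6, 183.5] [0.4939 0.1855 0.0415]
cradle via trigger [0.4923 0.1994 0.0415]
red [307, 157, 25, 16, 361] [319.2, 165.0] [[0.4921 0.2057 0.023 ]]
housing ext [[-0.0931, -0.0782], [0.0773, 0.0791]]
-0.09 122 [-0.0536 -0.0544  0.0534] [-0.0051 -0.0501  0.058 ]
-0.05 476 [-0.0588 -0.05    0.045 ] [ 0.0012 -0.0271  0.0578]
0 331 [-0.0593  0.0265  0.0451] [0.0002 0.0426 0.0524]
console [ 0.0485 -0.0735  0.058 ] [0.0923 0.0745 0.066 ]
```

Emit:
play_rows --pt "-3.9 0.5 0" --pt "-7.7 1.0 0" --pt "-11.5 1.4 0" --pt "-15.3 1.9 0" --pt "-15.3 1.9 0" --twist '[0,0,0,0,0]'

```text
t: 2.7
tcp_pos: [0.5372, 0.0597, 0.281]
eef_rot: [2.085, 2.348, -0.003]
wrist_force: [0.1, 0.9, 0.3]
width: 0.701
grasp_force: 0.0
```

Emit:
play_rows --pt "-3.9 0.5 0" --pt "-7.7 1.0 0" --pt "-11.5 1.4 0" --pt "-15.3 1.9 0" --pt "-15.3 1.9 0" --twist '[0,0,0,0,0]'

```text
t: 3.12
tcp_pos: [0.5742, -0.0901, 0.2806]
eef_rot: [2.085, 2.348, -0.003]
wrist_force: [0.2, 1.0, 0.0]
width: 0.704
grasp_force: 0.0
```

Emit:
play_rows --pt "-3.9 0.5 1" --pt "-7.7 1.0 2" --pt "-11.5 1.4 3" --pt "-15.3 1.9 4" --pt "-15.3 1.9 4" --twist '[3,6,9,12,12]'

```text
t: 3.53
tcp_pos: [0.61, -0.2393, 0.2366]
eef_rot: [-2.321, -2.112, 0.006]
wrist_force: [0.3, -0.2, -0.2]
width: 0.703
grasp_force: 0.0
```

```bash
python3 - <<'E'
from station import *
from h import *
d=get_image("wrist"); s=get_state(); np.savez("w2.npz",**d); cv2.imwrite("pics/w2.png",d["img"][:,:,::-1])
H,S,V=hsv(d); c=cloud(d,np.ones((400,640),bool))
R=Ro.from_rotvec(s["eef_rot"]).as_matrix(); print(s["t"],s["tcp_pos"].round(4),"yaw tool y",np.degrees(np.arctan2(R[1,1],R[0,1])).round(2))
for st,ce,mm in blobs((H>5)&(H<20)&(S>140)&(V>70),50): print("orange",st,ce,onz(d,*ce,.05).round(4),np.median(cloud(d,mm),0).round(4))
q=c[(abs(c[:,0]-.611)<.036)&(abs(c[:,1]+.243)<.09)&(c[:,2]>.036)&(c[:,2]<.056)]
r=cv2.minAreaRect(q[:,:2].astype(np.float32)); print("tube",len(q),np.round(r[0],4),np.round(r[1],4),round(r[2],2),q.max(0).round(4))
# barrel top ridge line
for y in np.arange(-.29,-.17,.015):
    e=q[abs(q[:,1]-y)<.006]; 
    if len(e)>5: print(round(y,3),len(e),(.5*(e[:,0].min()+e[:,0].max())).round(4),np.ptp(e[:,0]).round(4),e[:,2].max().round(4))
E
```

```text
3.5833 [ 0.6101 -0.2364  0.2378] yaw tool y -5.22
orange [310, 107, 31, 18, 537] [325.2, 115.4] [[ 0.6151 -0.1816  0.05  ]] [ 0.615  -0.1816  0.049 ]
orange [599, 174, 41, 203, 1680] [621.2, 280.9] [[ 0.9551 -0.4101  0.05  ]] [ 1.0057e+00 -4.5280e-01  5.0000e-04]
tube 2744 [ 0.6105 -0.2293] [0.1147 0.0334] 84.08 [ 0.6324 -0.171   0.0528]
-0.29 39 0.6056 0.027 0.0491
-0.275 240 0.6065 0.0277 0.0498
-0.26 264 0.6079 0.0297 0.0503
-0.245 274 0.6093 0.0294 0.0504
-0.23 282 0.6107 0.029 0.0505
-0.215 290 0.6122 0.0287 0.0498
-0.2 292 0.6135 0.0285 0.0502
-0.185 372 0.6151 0.0341 0.0526
```

View pics/w2.png

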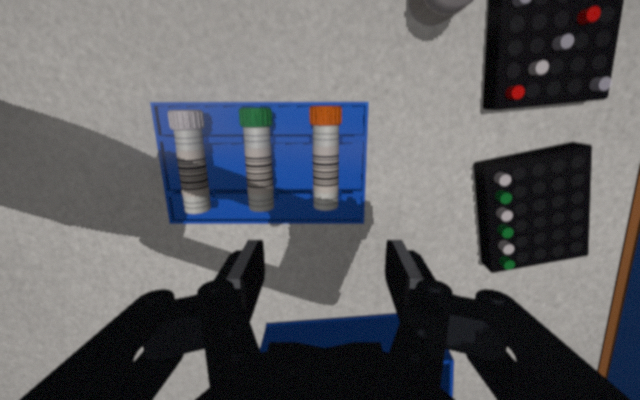

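The view shows the orange tube upright in the image, with its cap at (325,115) and its base at about (326,208). The fingers will straddle it along image x, and the other tubes are clear to the left.

Emit:
play_rows --pt "-0.3 0 4" --pt "-0.3 0 8" --pt "-0.3 0 12" --pt "-0.3 0 16" --pt "-0.3 0 18" --twist '[0.2,0.2,0.2,0.2,0.2]'

```text
t: 4.0
tcp_pos: [0.608, -0.2339, 0.0556]
eef_rot: [-2.313, -2.116, 0.003]
wrist_force: [-0.5, 1.1, -1.8]
width: 0.707
grasp_force: 0.0
```

Emit:
play_rows --pt "0 0 0" --pt "0 0 1" --pt "0 0 2" --pt "0 0 3" --pt "0 0 4" --twist '[0,0,0,0,0]'

```text
t: 4.42
tcp_pos: [0.6122, -0.2376, 0.0226]
eef_rot: [2.318, 2.115, 0.002]
wrist_force: [-0.5, 0.9, -0.7]
width: 0.7
grasp_force: 0.0
```

```bash
python3 - <<'E'
from station import *
from h import *
d=get_image("scene"); s=get_state(); I=cv2.resize(d["img"][140:260,190:330],None,fx=4,fy=4,interpolation=2)
w=get_image("wrist")["img"]; w=cv2.resize(w[60:330,150:490],None,fx=1.5,fy=1.5)
w=np.vstack([w,np.zeros((max(0,480-w.shape[0]),w.shape[1],3),np.uint8)]); 
I=np.hstack([cv2.resize(I,(370,317)),cv2.resize(w[:405],(400,317))]); cv2.imwrite("pics/w3.png",I[:,:,::-1])
print(s["t"],s["tcp_pos"].round(4),s["wrist_force"])
E
```

```text
4.4667 [ 0.6103 -0.2369  0.0195] [-1.48654276  0.86129702 -1.45736118]
```

View pics/w3.png

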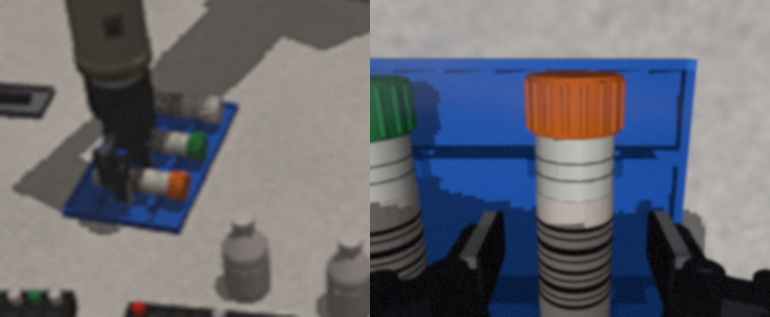

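The close views show the tube centred between the open fingers, with the barrel at x≈575 and the fingers at about 500 and 650. I'll lower the last few millimetres and grip.

Emit:
play_rows --pt "-0.2 0 0.2" --pt "-0.2 0 0.4" --pt "-0.2 0 0.4" --twist '[0,0,0]'

```text
t: 4.77
tcp_pos: [0.6107, -0.2396, 0.0176]
eef_rot: [2.321, 2.116, 0.0]
wrist_force: [0.5, 0.2, 0.2]
width: 0.702
grasp_force: 0.0
```

Emit:
play_rows --pt "0 0 0" --pt "0 0 0" --pt "0 0 0" --pt "0 0 0" --pt "0 0 0" --twist '[0,0,0,0,0]' --hand 1.5

```text
t: 5.18
tcp_pos: [0.6101, -0.2393, 0.0179]
eef_rot: [-2.321, -2.116, 0.001]
wrist_force: [-4.5, 0.6, 4.2]
width: 0.32
grasp_force: 58.8
```

Emit:
play_rows --pt "0 0 0" --pt "0 0 0" --pt "0 0 0" --pt "0 0 0" --pt "0 0 0" --twist '[0,0,0,0,0]'

```text
t: 5.6
tcp_pos: [0.6102, -0.2393, 0.018]
eef_rot: [-2.321, -2.117, 0.001]
wrist_force: [-4.2, 1.3, 5.1]
width: 0.321
grasp_force: 58.8
```

Emit:
play_rows --pt "0 0 -1" --pt "0 0 -3" --pt "0 0 -7" --pt "0 0 -11" --pt "0 0 -14" --twist '[0,0,0,0,0]'

```text
t: 6.02
tcp_pos: [0.6113, -0.2395, 0.1615]
eef_rot: [2.319, 2.115, 0.002]
wrist_force: [1.1, -1.2, 0.3]
width: 0.322
grasp_force: 59.2
```

Emit:
play_rows --pt "0 0 0" --pt "0 0 0" --pt "0 0 0" --twist '[0,0,0]'

```text
t: 6.27
tcp_pos: [0.6103, -0.2391, 0.1573]
eef_rot: [2.321, 2.117, 0.0]
wrist_force: [-0.1, 0.6, -1.2]
width: 0.32
grasp_force: 59.2
```

```bash
cat > m.py <<'E'
from station import *
from h import *
def meas(pr=True):
    d=get_image("wrist"); s=get_state(); R=Ro.from_rotvec(s["eef_rot"]).as_matrix(); H,S,V=hsv(d)
    c=cloud(d,np.ones((400,640),bool)); l=(c-s["tcp_pos"])@R
    b=[x for x in blobs((H>5)&(H<20)&(S>140)&(V>70),200) if 200<x[1][0]<440]
    q=(cloud(d,b[0][2])-s["tcp_pos"])@R if b else np.zeros((1,3))
    k=(abs(l[:,1])<.022)&(l[:,0]>.014)&(l[:,0]<.075)&(l[:,2]<.012)&(l[:,2]>-.06)
    return d,s,R,l[k],q
E
python3 - <<'E'
from m import *
d,s,R,l,q=meas(); cv2.imwrite("pics/w4.png",cv2.resize(d["img"],(400,250))[:,:,::-1])
print(s["t"],s["tcp_pos"].round(4),s["width"],s["grasp_force"],s["wrist_force"],np.degrees(np.arctan2(R[1,1],R[0,1])).round(2))
print("cap pts tool", len(q),np.percentile(q,[1,50,99],axis=0).round(4).tolist())
for x in np.arange(.017,.075,.006):
    e=l[abs(l[:,0]-x)<.003]
    if len(e)>5: print(round(x,3),len(e),"yc",(.5*(e[:,1].min()+e[:,1].max())).round(4),"w",np.ptp(e[:,1]).round(4),"ztop",np.percentile(e[:,2],3).round(4))
E
```

```text
6.3167 [ 0.6096 -0.2388  0.1559] 0.32014012821810645 59.20908808708191 [-0.23164375  0.61813405 -1.98952073] -5.28
cap pts tool 4479 [[0.0481, -0.0155, -0.0354], [0.0582, 0.0002, -0.0324], [0.0673, 0.0162, -0.0235]]
0.017 874 yc 0.0004 w 0.0285 ztop -0.0328
0.023 952 yc 0.0003 w 0.0293 ztop -0.0327
0.029 910 yc 0.0005 w 0.028 ztop -0.0322
0.035 977 yc 0.0006 w 0.0286 ztop -0.0322
0.041 1015 yc 0.0005 w 0.0282 ztop -0.0321
0.047 966 yc 0.0004 w 0.0353 ztop -0.0345
0.053 1369 yc 0.0004 w 0.0353 ztop -0.035
0.059 1437 yc 0.0004 w 0.0355 ztop -0.0351
0.065 1553 yc 0.0004 w 0.035 ztop -0.0347
```

View pics/w4.png

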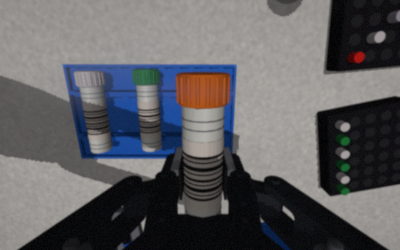

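The tube is held level with its cap forward, and its axis runs about 18 mm behind the TCP. Next I'll carry it over the reader.

Emit:
play_rows --pt "3.6 -1.3 0" --pt "7.2 -2.6 0" --pt "10.8 -4.0 0" --pt "14.4 -5.3 0" --pt "14.4 -5.3 0" --twist '[0,0,0,0,0]'

```text
t: 6.73
tcp_pos: [0.5679, -0.0845, 0.1544]
eef_rot: [-2.312, -2.117, 0.002]
wrist_force: [-0.7, 0.2, 0.1]
width: 0.318
grasp_force: 59.4
```

Emit:
play_rows --pt "3.6 -1.3 0" --pt "7.2 -2.6 0" --pt "10.8 -4.0 0" --pt "14.4 -5.3 0" --pt "14.4 -5.3 0" --twist '[0,0,0,0,0]'

```text
t: 7.15
tcp_pos: [0.5282, 0.0632, 0.155]
eef_rot: [-2.313, -2.118, 0.003]
wrist_force: [0.2, -0.7, -0.1]
width: 0.321
grasp_force: 59.5
```

Emit:
play_rows --pt "3.6 -1.3 0" --pt "7.2 -2.6 0" --pt "10.8 -4.0 0" --pt "14.5 -5.3 0" --pt "14.5 -5.3 0" --twist '[-3,-6,-9,-12,-12]'

```text
t: 7.57
tcp_pos: [0.4888, 0.212, 0.1554]
eef_rot: [-2.075, -2.353, 0.002]
wrist_force: [-0.2, -0.6, -0.6]
width: 0.316
grasp_force: 59.4
```

Emit:
play_rows --pt "0 0 1" --pt "0 0 2" --pt "0 0 3" --pt "0 0 3" --pt "0 0 3" --twist '[0,0,0,0,0]'

```text
t: 7.98
tcp_pos: [0.4911, 0.205, 0.1253]
eef_rot: [-2.089, -2.344, 0.005]
wrist_force: [-0.3, -0.6, 0.1]
width: 0.321
grasp_force: 59.4
```

```bash
python3 - <<'E'
from m import *
S=[]
ds=[]
for n in range(2):
    d,s,R,l,q=meas(); S.append(s); ds.append(d)
p=np.mean([s["tcp_pos"] for s in S],0); print(S[-1]["t"],p.round(4),[np.degrees(np.arctan2(*Ro.from_rotvec(s["eef_rot"]).as_matrix()[[1,0],1])).round(2) for s in S],np.mean([s["wrist_force"] for s in S],0).round(2))
print("cap",np.percentile(q,[1,50,99],axis=0).round(4).tolist())
d=ds[-1]; c=cloud(d,np.ones((400,640),bool)); ya=np.radians(6.7); ex=np.array([np.cos(ya),np.sin(ya),0]);ey=np.array([-np.sin(ya),np.cos(ya),0])
o=np.array([.522,.2025,0]); l=np.stack([(c-o)@ex,(c-o)@ey,c[:,2]],1)
k=(abs(l[:,0])<.12)&(abs(l[:,1])<.12)
h=l[k&(l[:,2]>.015)&(l[:,2]<.026)]; print("housing",np.percentile(h[:,:2],[.5,99.5],axis=0).round(4).tolist(),np.median(h[:,2]).round(4))
h=l[k&(l[:,2]>.058)&(l[:,2]<.066)&(l[:,0]>.04)]; r=cv2.minAreaRect(h[:,:2].astype(np.float32)); print("console",np.round(r,4) if 0 else r, np.median(h[:,2]))
h=l[k&(l[:,2]>.043)&(l[:,2]<.055)&(l[:,0]<.005)]; print("rests",len(h),h.min(0).round(4),h.max(0).round(4))
cv2.imwrite("pics/w5.png",d["img"][:,:,::-1])
E
```

```text
8.0833 [0.4921 0.2055 0.1268] [np.float64(6.61), np.float64(6.63)] [ 0.04  0.05 -0.91]
cap [[0.0482, -0.0169, -0.0333], [0.0582, -0.0007, -0.0302], [0.0673, 0.015, -0.0212]]
housing [[-0.0933, -0.0723], [0.0839, 0.079]] 0.022
console ((0.07002361118793488, 0.0008063316345214844), (0.04364944249391556, 0.14741837978363037), 0.16188475489616394) 0.06280280999867198
rests 74 [-0.0593  0.0264  0.0477] [0.0006 0.036  0.0521]
```

View pics/w5.png

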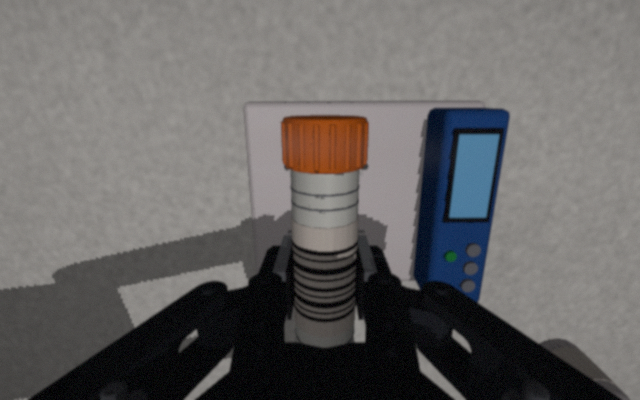

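The tube is over the V, with its cap at (325,145) towards the open end and the console at the right. I'll lower to just above the rests and measure the tube against the console in one frame.

Emit:
play_rows --pt "0 0 2" --pt "0 0 4" --pt "0 0 6" --pt "0 0 7" --pt "0 0 7" --twist '[-0.2,-0.2,-0.2,-0.2,-0.2]'

```text
t: 8.5
tcp_pos: [0.4904, 0.2057, 0.055]
eef_rot: [-2.083, -2.349, 0.005]
wrist_force: [0.5, 1.6, 0.1]
width: 0.318
grasp_force: 59.4
```

```bash
cat > rel.py <<'E'
from m import *
def rel():
    d=get_image("wrist"); s=get_state(); c=cloud(d,np.ones((400,640),bool))
    o=np.array([.522,.2025,0]); ya=np.radians(6.8)
    def fr(o,ya): ex=np.array([np.cos(ya),np.sin(ya),0]);ey=np.array([-np.sin(ya),np.cos(ya),0]); return np.stack([(c-o)@ex,(c-o)@ey,c[:,2]],1),ex,ey
    l,ex,ey=fr(o,ya); h=l[(abs(l[:,0]-.07)<.03)&(abs(l[:,1])<.1)&(l[:,2]>.057)&(l[:,2]<.067)]
    r=cv2.minAreaRect(h[:,:2].astype(np.float32)); a=r[2]-90*round(r[2]/90)
    o2=o+ex*(r[0][0]-.07)+ey*r[0][1]; ya+=np.radians(a)
    l,ex,ey=fr(o2,ya)
    t=l[(abs(l[:,0]+.03)<.023)&(l[:,1]>.012)&(l[:,1]<.085)&(l[:,2]>.05)]
    print("t",s["t"],"tcp",s["tcp_pos"].round(4),"F",s["wrist_force"].round(2),"T",s["torque"].round(2))
    print("console org",o2.round(4),"yaw",np.degrees(ya).round(2),"sz",np.round(r[1],4),"z",np.median(h[:,2]).round(4))
    xs=[];ys=[]
    for y in np.arange(.015,.08,.006):
        e=t[abs(t[:,1]-y)<.003]
        if len(e)>20:
            x=.5*sum(np.percentile(e[:,0],[0.5,99.5])); xs.append(x);ys.append(y); print(round(y,3),len(e),(x+.03).round(4),np.ptp(e[:,0]).round(4),np.percentile(e[:,2],97).round(4))
    f=np.polyfit(ys,xs,1); print("x off at origin",(f[1]+.03).round(4),"slope deg",np.degrees(f[0]).round(2))
    H,S,V=hsv(d); b=max(blobs((H>5)&(H<20)&(S>140)&(V>70),200),key=lambda b:b[0][4]); q=cloud(d,b[2])
    ql=(q-o2)@ey; print("cap y",np.percentile(ql,[.5,99.5]).round(4),"(seated .048...068)")
    R=Ro.from_rotvec(s["eef_rot"]).as_matrix(); p=s["tcp_pos"]-o2; print("tcp in reader",(p@ex+.03).round(4),(p@ey).round(4),"tool yaw",np.degrees(np.arctan2(R[1,1],R[0,1])).round(2))
    return d
E
python3 -c "
from rel import *
rel();rel()"
```

```text
t 8.55 tcp [0.4914 0.2061 0.0567] F [ 0.65 -0.16  0.11] T [-0.    0.02  0.07]
console org [0.5208 0.2129 0.    ] yaw 6.8 sz [0.1278 0.0446] z 0.0636
0.015 10350 -0.0004 0.0459 0.1524
0.021 962 -0.0015 0.0408 0.0862
0.027 920 -0.0014 0.043 0.0859
0.033 989 -0.0013 0.0405 0.0859
0.039 1020 -0.0014 0.0283 0.0858
0.045 1037 -0.0015 0.0352 0.0884
0.051 1378 -0.0011 0.035 0.0887
0.057 1451 -0.0015 0.0353 0.0887
0.063 1263 -0.0013 0.0352 0.0884
x off at origin -0.0009 slope deg -0.49
cap y [0.0446 0.0641] (seated .048...068)
tcp in reader 0.0 -0.0033 tool yaw 6.89
t 8.6 tcp [0.4924 0.2065 0.0579] F [-0.06  0.59 -1.88] T [-0.06 -0.04 -0.04]
console org [0.5208 0.213  0.    ] yaw 6.9 sz [0.0446 0.1279] z 0.0636
0.015 10497 -0.0001 0.046 0.1541
0.021 967 -0.0006 0.0293 0.0879
0.027 902 -0.0003 0.0287 0.0876
0.033 991 -0.0003 0.0361 0.0876
0.039 1025 -0.0003 0.0287 0.0876
0.045 1035 -0.0004 0.0354 0.09
0.051 1376 -0.0001 0.0353 0.0904
0.057 1448 -0.0005 0.0356 0.0903
0.063 1316 -0.0003 0.035 0.0901
x off at origin -0.0004 slope deg 0.03
cap y [0.0449 0.0643] (seated .048...068)
tcp in reader 0.001 -0.003 tool yaw 6.9
```

Emit:
play_rows --pt "0 0 0.4" --pt "0 0 0.8" --pt "0 0 1.2" --pt "0 0 1.4" --pt "0 0 1.4" --twist '[0,0,0,0,0]'

```text
t: 9.02
tcp_pos: [0.4916, 0.2065, 0.0428]
eef_rot: [-2.083, -2.351, 0.001]
wrist_force: [-0.8, -0.6, -0.8]
width: 0.32
grasp_force: 59.5
```

Emit:
play_rows --pt "-0.15 0 0" --pt "-0.3 0 0" --pt "-0.4 0 0" --pt "-0.4 0 0" --pt "-0.4 0 0" --twist '[0,0,0,0,0]'

```text
t: 9.43
tcp_pos: [0.4926, 0.2025, 0.0435]
eef_rot: [2.084, 2.351, 0.0]
wrist_force: [0.8, 0.6, -0.6]
width: 0.324
grasp_force: 59.5
```

```bash
python3 -c "
from rel import *
get_image('side');rel()
d=get_image('side'); cv2.imwrite('pics/s6.png',cv2.resize(d['img'][150:240,210:320],None,fx=6,fy=6,interpolation=2)[:,:,::-1])" | grep -v '^0.0[1-4]'
```

```text
t 9.5333 tcp [0.4925 0.2026 0.0434] F [-0.23 -0.15 -0.58] T [-0.06 -0.02  0.  ]
console org [0.5206 0.216  0.    ] yaw 7.01 sz [0.0448 0.1216] z 0.0636
0.051 1451 0.0001 0.0354 0.0771
0.057 1178 0.0003 0.0347 0.0767
x off at origin 0.0001 slope deg 0.33
cap y [0.0383 0.0577] (seated .048...068)
tcp in reader 0.0005 -0.0098 tool yaw 6.92
```

View pics/s6.png

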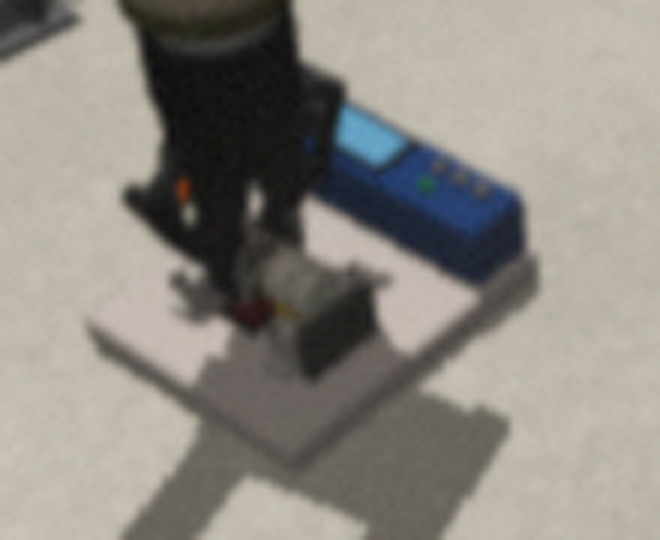

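The side view shows the base end just in front of the stop, with the barrel above the rests and the trigger. Next I'll slide slowly to the stop.

Emit:
play_rows --pt "-0.07 0 0" --pt "-0.14 0 0" --pt "-0.2 0 0" --pt "-0.2 0 0" --twist '[0,0,0,0]'

```text
t: 9.92
tcp_pos: [0.4927, 0.2005, 0.0433]
eef_rot: [2.083, 2.351, -0.0]
wrist_force: [0.8, -0.0, -2.0]
width: 0.324
grasp_force: 59.4
```

Emit:
play_rows --pt "-0.05 0 0" --pt "-0.1 0 0" --pt "-0.1 0 0" --pt "-0.1 0 0" --twist '[0,0,0,0]'

```text
t: 10.25
tcp_pos: [0.4929, 0.1996, 0.0433]
eef_rot: [2.083, 2.351, 0.0]
wrist_force: [0.3, -0.2, 0.2]
width: 0.318
grasp_force: 59.4
```

```bash
python3 -c "
from station import *
import numpy as np
s=get_state(); print(s['tcp_pos'].round(4),s['wrist_force'].round(2),s['torque'].round(2))"
```

```text
[0.4929 0.1996 0.0433] [ 0.28 -0.16  0.18] [ 0.01 -0.02  0.06]
```

Emit:
play_rows --pt "0 0 0.1" --pt "0 0 0.2" --pt "0 0 0.3" --pt "0 0 0.3" --pt "0 0 0.3" --twist '[0,0,0,0,0]'

```text
t: 10.67
tcp_pos: [0.4927, 0.1996, 0.0402]
eef_rot: [-2.083, -2.351, 0.0]
wrist_force: [-0.4, 0.7, -1.2]
width: 0.318
grasp_force: 59.5
```

Emit:
play_rows --pt "0 0 0.1" --pt "0 0 0.2" --pt "0 0 0.2" --pt "0 0 0.2" --twist '[0,0,0,0]'

```text
t: 11.0
tcp_pos: [0.4931, 0.1997, 0.0386]
eef_rot: [2.083, 2.351, 0.001]
wrist_force: [-1.0, 0.2, 3.2]
width: 0.322
grasp_force: 59.7
```

Emit:
play_rows --pt "-0.05 0 0" --pt "-0.1 0 0" --pt "-0.1 0 0" --pt "-0.1 0 0" --twist '[0,0,0,0]'

```text
t: 11.33
tcp_pos: [0.4932, 0.1991, 0.0386]
eef_rot: [2.083, 2.351, 0.002]
wrist_force: [-0.3, 4.1, 3.3]
width: 0.317
grasp_force: 59.8
```

Emit:
play_rows --pt "0 0 0.1" --pt "0 0 0.2" --pt "0 0 0.2" --pt "0 0 0.2" --twist '[0,0,0,0]'

```text
t: 11.67
tcp_pos: [0.4932, 0.1991, 0.0366]
eef_rot: [2.083, 2.352, 0.001]
wrist_force: [-0.7, 4.2, 5.3]
width: 0.318
grasp_force: 60.0
```

```bash
python3 -c "
from station import *
import numpy as np
s=get_state(); print(s['tcp_pos'].round(4),s['wrist_force'].round(2),s['torque'].round(2))"
```

```text
[0.4932 0.1991 0.0366] [-0.68  4.18  5.27] [ 0.55  0.14 -0.07]
```

Emit:
play_rows --pt "0 0 0.05" --pt "0 0 0.1" --pt "0 0 0.15" --pt "0 0 0.15" --twist '[0,0,0,0]'

```text
t: 12.0
tcp_pos: [0.4934, 0.1991, 0.036]
eef_rot: [2.083, 2.351, 0.002]
wrist_force: [-4.9, 2.3, 13.0]
width: 0.321
grasp_force: 61.1
```

Emit:
play_rows --pt "0 0 0.03" --pt "0 0 0.05" --pt "0 0 0.05" --pt "0 0 0.05" --twist '[0,0,0,0]'

```text
t: 12.33
tcp_pos: [0.4935, 0.1991, 0.0359]
eef_rot: [2.083, 2.351, 0.002]
wrist_force: [-6.8, 0.8, 18.1]
width: 0.321
grasp_force: 61.4
```

```bash
cat > f.py <<'E'
from station import *
from h import *
s=get_state(); R=Ro.from_rotvec(s['eef_rot']).as_matrix(); print(s['t'],s['tcp_pos'].round(4),"F tool",(s['wrist_force']@R).round(2),"T tool",(s['torque']@R).round(2))
E
python3 f.py
```

```text
12.3333 [0.4935 0.1991 0.0359] F tool [  1.67  -6.64 -18.11] T tool [1.11 0.28 0.11]
```

Lateral force shows it bearing on the far face only, so I'll shift towards tool −y.

Emit:
play_rows --pt "0 -0.02 -0.03" --pt "0 -0.04 -0.05" --pt "0 -0.06 -0.05" --pt "0 -0.06 -0.05" --pt "0 -0.06 -0.05" --twist '[0,0,0,0,0]'

```text
t: 12.75
tcp_pos: [0.4934, 0.199, 0.036]
eef_rot: [2.083, 2.351, 0.003]
wrist_force: [-0.7, 2.8, 10.1]
width: 0.317
grasp_force: 60.6
```

```bash
python3 f.py
```

```text
12.75 [0.4934 0.199  0.036 ] F tool [  2.87  -0.35 -10.14] T tool [0.05 0.48 0.01]
```

Emit:
play_rows --pt "0 -0.03 0" --pt "0 -0.06 0" --pt "0 -0.06 0" --pt "0 -0.06 0" --twist '[0,0,0,0]'

```text
t: 13.08
tcp_pos: [0.4934, 0.199, 0.036]
eef_rot: [2.082, 2.35, 0.005]
wrist_force: [2.3, 3.2, 7.5]
width: 0.32
grasp_force: 60.3
```

```bash
python3 f.py
```

```text
13.0833 [0.4934 0.199  0.036 ] F tool [ 2.9   2.7  -7.51] T tool [-0.41  0.5   0.07]
```

Emit:
play_rows --pt "0 0 0.04" --pt "0 0 0.08" --pt "0 0 0.08" --pt "0 0 0.08" --twist '[0,0,0,0]'

```text
t: 13.42
tcp_pos: [0.4934, 0.199, 0.0359]
eef_rot: [2.082, 2.35, 0.005]
wrist_force: [-1.6, 1.6, 14.6]
width: 0.319
grasp_force: 61.1
```

```bash
python3 f.py
```

```text
13.4167 [0.4934 0.199  0.0359] F tool [  1.74  -1.33 -14.63] T tool [0.22 0.35 0.09]
```

Emit:
play_rows --pt "0 -0.03 0.02" --pt "0 -0.05 0.05" --pt "0 -0.05 0.05" --pt "0 -0.05 0.05" --twist '[0,0,0,0]'

```text
t: 13.75
tcp_pos: [0.4934, 0.1991, 0.0359]
eef_rot: [2.082, 2.35, 0.006]
wrist_force: [-1.6, 2.4, 15.4]
width: 0.318
grasp_force: 61.2
```

```bash
python3 f.py; python3 -c "
from rel import *
rel();d=get_image('side'); H,S,V=hsv(d)
cv2.imwrite('pics/s7.png',cv2.resize(d['img'][150:240,210:320],None,fx=6,fy=6,interpolation=2)[:,:,::-1])"
```

```text
13.75 [0.4934 0.1991 0.0359] F tool [  2.56  -1.2  -15.44] T tool [0.23 0.3  0.12]
t 13.8 tcp [0.4934 0.1991 0.0359] F [-2.    1.03 16.28] T [ 0.32  0.27 -0.05]
console org [0.5206 0.2148 0.    ] yaw 6.98 sz [0.045  0.1242] z 0.0637
0.015 978 0.0008 0.0368 0.0671
0.021 953 0.0012 0.0407 0.0668
0.027 999 0.0007 0.0352 0.067
0.033 926 0.001 0.0329 0.0673
0.039 1308 0.0007 0.0352 0.0697
0.045 1404 0.0007 0.0355 0.0697
0.051 1495 0.0007 0.0352 0.0696
0.057 485 0.0007 0.0332 0.0688
x off at origin 0.0011 slope deg -0.47
cap y [0.0358 0.0553] (seated .048...068)
tcp in reader 0.0012 -0.0123 tool yaw 6.92
```

View pics/s7.png

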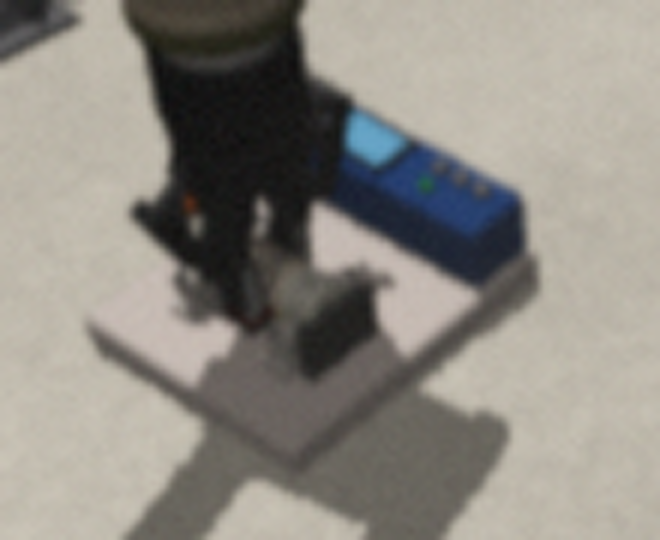

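The barrel sits low in the rests against the stop, with its top at about 65–67 mm, which matches a seated tube. I'll trim the remaining sideways force.

Emit:
play_rows --pt "0 -0.02 0.01" --pt "0 -0.05 0.02" --pt "0 -0.05 0.02" --pt "0 -0.05 0.02" --pt "0 -0.05 0.02" --twist '[0,0,0,0,0]'

```text
t: 14.27
tcp_pos: [0.4934, 0.1991, 0.0359]
eef_rot: [2.081, 2.349, 0.007]
wrist_force: [-0.1, 1.4, 16.0]
width: 0.319
grasp_force: 61.2
```

```bash
python3 f.py
```

```text
14.2667 [0.4934 0.1991 0.0359] F tool [  1.38   0.2  -15.99] T tool [-0.05  0.25  0.12]
```

Emit:
play_rows --pt "0 -0.01 0.01" --pt "0 -0.02 0.02" --pt "0 -0.02 0.02" --pt "0 -0.02 0.02" --pt "0 -0.02 0.02" --twist '[0,0,0,0,0]'

```text
t: 14.68
tcp_pos: [0.4934, 0.1991, 0.0359]
eef_rot: [2.081, 2.349, 0.008]
wrist_force: [0.5, 2.5, 16.4]
width: 0.319
grasp_force: 61.2
```

```bash
python3 f.py; python3 -c "
from station import *
print(sign_off())"; python3 f.py
```

```text
14.6833 [0.4934 0.1991 0.0359] F tool [  2.45   0.86 -16.44] T tool [-0.04  0.28  0.12]
the job is handed in; nothing more can be done
None
the job is handed in; nothing more can be done
```

The orange-capped tube is in the V-cradle with its base against the stop, held down at about 16 N with almost no sideways force; I handed the job in at 14.7 s, but sign-off returned no verdict, so I can't confirm it passed.

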